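# Rotate three guide rollers into their own stands

### The job

The three guide rollers are each sitting in the wrong steel stand. Using the empty dark wooden rest to park one on the way, move them so that each lies in the stand whose wooden sample shows the timber it carries, both axle ends fully down in the slots: the plain roller with the flat board sample, the waisted roller with the round pole sample, the flanged roller with the square batten sample. Never lay or drop a roller onto the gritty bench, and leave the drill, the tape measure and the screw tin where they are.

Things in the scene. Friction and masses are not known exactly. Their poses are not given: they have to be found in the camera images.
- plain_roller: Plain straight cylindrical roller, diameter 44 mm. White nylon, 76 mm long, 0.25 to 0.5 kg; steel axle 10 mm thick, 120 mm long. Symmetrical end for end. Origin: its centre; y along the axle (it may have rolled about y). Starts seated in a wrong stand.
- waisted_roller: Hourglass roller: diameter 48 mm at its ends, narrowing to a waist of 28 mm diameter that is straight over the middle 32 mm; grip it at the waist. White nylon, 76 mm long, 0.25 to 0.5 kg; steel axle 10 mm thick, 120 mm long. Symmetrical end for end. Origin: its centre; y along the axle (it may have rolled about y). Starts seated in a wrong stand.
- flanged_roller: Spool-like roller: core of 30 mm diameter, 58 mm long, between two end flanges of 52 mm diameter and 9 mm thickness; grip it by the core. White nylon, 76 mm long, 0.25 to 0.5 kg; steel axle 10 mm thick, 120 mm long. Symmetrical end for end. Origin: its centre; y along the axle (it may have rolled about y). Starts seated in a wrong stand.
- board_stand: Roller stand for flat boards. Fixed dark grey base 64 mm (x) by 174 mm (y -62 to +112), 12 mm thick; two steel end plates, slots, origin and axes exactly as described for the rest: a seated axle lies along y, its centre 55 mm above the origin. Past the +y end plate (at y = 90) stands a wooden sample, top at z = 46: a wide, thin one, 60 mm (x) by 16 mm (y).
- pole_stand: Roller stand for round poles. Fixed dark grey base 64 mm (x) by 174 mm (y -62 to +112), 12 mm thick; two steel end plates, slots, origin and axes exactly as described for the rest: a seated axle lies along y, its centre 55 mm above the origin. Past the +y end plate (at y = 90) stands a wooden sample, top at z = 46: a round one, 38 mm in diameter.
- batten_stand: Roller stand for battens. Fixed dark grey base 64 mm (x) by 174 mm (y -62 to +112), 12 mm thick; two steel end plates, slots, origin and axes exactly as described for the rest: a seated axle lies along y, its centre 55 mm above the origin. Past the +y end plate (at y = 90) stands a wooden sample, top at z = 46: a small square one, 22 by 22 mm.
- rest: Empty dark wood rest, no sample. Fixed base 64 (x) by 124 mm (y), 12 thick. End plates 8 mm thick at y = -50 and +50, each with a slot open at the top: 13 mm wide in x, floor at z = 50, straight to z = 62, then a funnel widening to 44 mm at the plate's top, z = 82. Seated axle: along y, centre at z = 55. Origin: underside of base, midway between the plates, under the slots; z up.
- drill: Bystander: red and black cordless drill standing on its battery, 195 mm tall, 200 mm long. Origin: centre of its underside. Leave alone.
- tape: Bystander: black tape measure lying flat, 70 by 70 by 34 mm. Origin: centre of its underside. Leave alone.
- screw_tin: Bystander: open metal tin, 80 mm in diameter, 70 mm tall. Origin: centre of its underside. Leave alone.

How it is judged:
By the outcome, as a careful person would: the job done as asked, in the order asked, and still so for the second after the job is handed in, with the robot touching nothing.
It also fails if it takes over 128 s, if anything falls off the work surface, if the arm or the gripper's body presses on something with over 40 N, if the wrist force passes 120 N, or if a joint passes its speed limit or range.

### The arm

A 6-joint arm with a two-finger parallel gripper is mounted at the origin on the work surface. World frame = base frame: x ahead of the robot, y to its left, z up, the work surface at z = 0. Lengths are in mm, angles in rad, forces in N, time in s.
With the tool pointing down it reaches from about 425 to 950 mm from the base axis. Payload 3.5 kg.
Tool frame: the origin (TCP) lies where the fingers leave the gripper's body, on its centre line; the fingertips stand 73 mm ahead of it and the grasp point (between the pads) lies 54 mm ahead of it; z points along the fingers, y is the direction in which the jaws open and shut (so a half turn about z gives the same grasp; the last joint's range is limited). The gripper opens to 85 mm and grips with 20 to 120 N. Pads are 22 mm wide; open, the fingers measure 114 mm over their backs; the gripper's body (76 mm by 85 mm) begins 54 mm behind the grasp point. The pads swing forward as they close: fully open they stand 13 mm farther back than shut.
Start: joints at [0.965, 0.286, 1.577, -0, 1.279, -0.15], TCP at [297.085, 606.092, 303.925] pointing down, gripper open.
Joint ranges: [-2.77, 2.77], [-0.9, 2.22], [0.21, 2.48], [-1.53, 4.67], [0.24, 2.81], [-2.84, 2.84]. Speed limits (rad/s): [2.79, 2.79, 3.14, 3.14, 3.14, 3.14].

### API

Orientations are given as a unit quaternion [x, y, z, w].
In Python, from plant import ctrl, vision, order gives the robot as it stands. The module is installed in compiled form; this text tells all that it offers.
- The arm moves only by the shell command python3 -m pendant 'ROWS' [FORCE]. ROWS is text: rows parted by semicolons, each of 5 numbers parted by spaces: the opening, from 0 (shut) to 1 (fully open), then the shift along the tool's x, y, z in m, then the turn about the tool's z in rad. A call has 1 to 12 rows; each row is the pose to reach, as a shift and turn from the pose measured when the call began, along the tool's axes at that moment; what a row does not reach only later rows make up. A row lasts 1/10 s, in which the tool goes at most 50 mm and 8.59 degrees, less where a joint would pass 70% of its speed; a pose out of reach is approached as far as the arm can. A call with a gripper value outside its range is refused whole. The fingers move at their own pace and stop on an object; FORCE is the grip in N (left out, the last holds). Time passes only in rows, so rows that repeat a pose let the fingers close. It gives the time, the measured TCP pose, the force and the opening at its end, in the units of the state.
- ctrl.read_state(): the state, without advancing time (a new reading comes with each control period).
- vision.get_image(name): name is "scene" or "top" or "wrist"; returns a dict with "image" (384x512x3 uint8, red, green, blue), "mtx" (3x3 intrinsics, pixels), "extrinsics" (4x4, takes a point from camera to world coordinates). Camera axes: x right, y down, z forward; pixel columns grow to the right and rows downward; lengths in mm; the calibration is good to about 2 mm. The wrist camera is an equidistant fisheye: a pixel r from the principal point sees the ray r / f radians off the axis. A picture is of the moment at which its call begins. There is no depth.
- order.sign_off(): hands the job in, once; it reports no verdict.
The state is a dict: "clock": time; "joint_positions": joint angles; "qvel": joint speeds; "joint_torque": joint torques, N m; "eef_pos": TCP position; "tool_rot": TCP orientation; "ft_force": force on the tool from outside, world axes, zero at the start; "torque": the same for the moment, N m; "finger_gap": opening from 0.0 (shut) to 1.0 (fully open).
Only numpy, scipy, OpenCV 4.12 (cv2) and the standard library are available. Lean on these libraries where they do the work, as an engineer would, in place of code of your own. Each camera call takes 0.05 s, during which the arm holds its last target. There are 200 camera calls.

## Working session

There is one attempt and no reset: what is moved stays moved. The work goes in short steps, Python scripts to look and compute and a shell command to move; the robot and the scene stay as the last step left them, time stands still between calls to the robot, and variables do not carry over. Pictures are saved under pics/ and viewed, on a budget of 14 in all, crops included, one or two more only if the job needs it, and the job is handed in when it is done.

```bash
mkdir -p pics
python3 - <<'E'
from plant import ctrl,vision
import cv2,numpy as np
for n in("scene","top"):
    d=vision.get_image(n); cv2.imwrite(f"pics/{n}0.png",cv2.resize(d["image"][:,:,::-1],(800,600),interpolation=cv2.INTER_CUBIC))
    cv2.imwrite(f"{n}0.png",d["image"][:,:,::-1]);np.savez(f"{n}0.npz",**d)
    print(d["mtx"],d["extrinsics"].round(3))
print(ctrl.read_state())
E
```

```text
[[363.50971552   0.         254.75766329]
 [  0.         363.50971552 191.57328659]
 [  0.           0.           1.        ]] [[ 7.22000e-01  4.63000e-01 -5.14000e-01  9.98337e+02]
 [ 6.92000e-01 -4.88000e-01  5.32000e-01 -4.82185e+02]
 [-4.00000e-03 -7.40000e-01 -6.73000e-01  6.92114e+02]
 [ 0.00000e+00  0.00000e+00  0.00000e+00  1.00000e+00]]
[[433.72467293   0.         254.62949583]
 [  0.         433.72467293 190.34844716]
 [  0.           0.           1.        ]] [[-2.600000e-02 -9.820000e-01  1.870000e-01  2.879810e+02]
 [-1.000000e+00  2.800000e-02  7.000000e-03  1.502000e+00]
 [-1.200000e-02 -1.870000e-01 -9.820000e-01  1.289112e+03]
 [ 0.000000e+00  0.000000e+00  0.000000e+00  1.000000e+00]]
{'clock': 0.1, 'joint_positions': array([ 9.64970392e-01,  2.87096935e-01,  1.57804759e+00, -4.24570059e-06,
        1.27863645e+00, -1.49990416e-01]), 'qvel': array([ 4.46480577e-05, -1.45166712e-03, -2.44361403e-03,  1.04770425e-03,
        6.56010114e-04,  6.26935282e-06]), 'joint_torque': array([ 1.70567277e-03, -4.07296264e+01, -2.93700796e+01, -7.32371927e-05,
        3.41201237e-03,  1.28917617e-05]), 'eef_pos': array([296.85120298, 605.71745936, 302.66290397]), 'tool_rot': array([ 2.25948890e-01,  9.74138543e-01, -1.01770490e-03, -4.01831357e-04]), 'ft_force': array([-1.33525172, -0.94301427, -0.82847051]), 'torque': array([ 0.0247807 , -0.01650607,  0.03860805]), 'finger_gap': 1.0033448420381583}
```

View pics/top0.png

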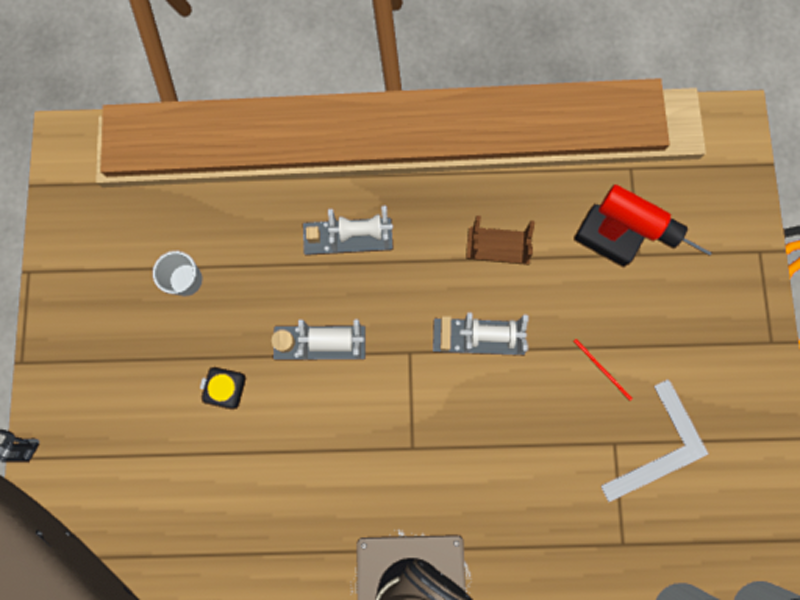

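View pics/scene0.png

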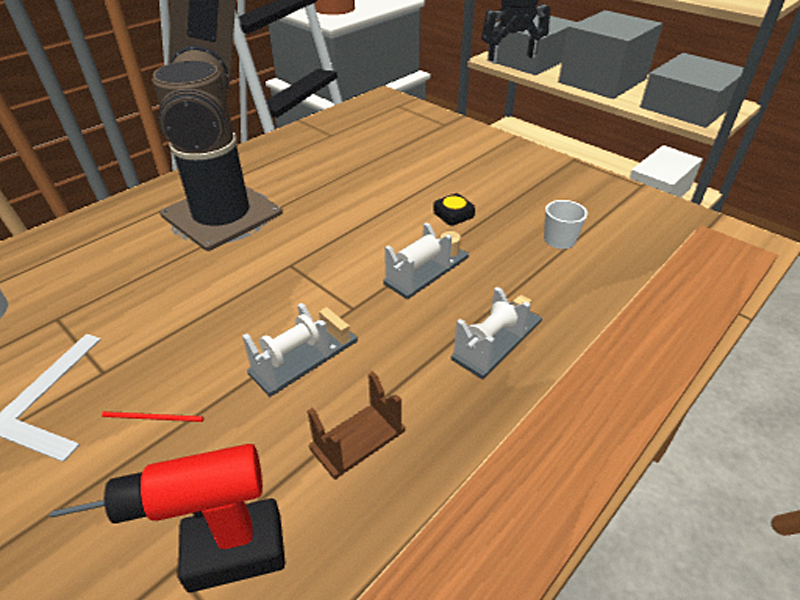

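The top view (upscaled px) shows the plain roller in the pole stand (320,341), the flanged one in the board stand (480,335) and the waisted one in the batten stand (348,232). The empty rest is at (500,243). The scene view agrees. I'll go plain→rest, waisted→pole, flanged→batten, plain→board.

```bash
cat > h.py <<'E'
import numpy as np,cv2
from scipy.spatial.transform import Rotation as R
def ray(d,u,v,z,fish=False):
    K,E=d["mtx"],d["extrinsics"]
    a=np.array([(u-K[0,2])/K[0,0],(v-K[1,2])/K[1,1]])
    if fish:
        r=np.hypot(*a)+1e-12; c=np.array([*(a/r*np.sin(r)),np.cos(r)])
    else: c=np.array([*a,1.])
    w=E[:3,:3]@c; o=E[:3,3]
    return (o+w*(z-o[2])/w[2])
def plan(x,y,z,yaw):
    "shift (m) along tool axes + turn to bring the TCP to x,y,z with jaw line at stand-x yaw (rad); z is TCP"
    from plant import ctrl
    s=ctrl.read_state(); r=R.from_quat(s["tool_rot"]).as_matrix()
    d=r.T@(np.array([x,y,z])-s["eef_pos"])/1000
    a=np.arctan2(r[1,1],r[0,1]); t=-((yaw-a+np.pi/2)%np.pi-np.pi/2)
    print("pos",s["eef_pos"].round(1),"jawyaw",round(a,3),"tilt",r[2,:2].round(4),"t",round(s["clock"],2),"F",s["ft_force"].round(1),"gap",round(s["finger_gap"],3),"j",s["joint_positions"].round(2))
    print("shift",d.round(4),"turn",round(t,3),"or",round(t-np.sign(t)*np.pi,3))
E
python3 - <<'E'
import cv2,numpy as np
from h import *
d=np.load("top0.npz"); im=d["image"]
hsv=cv2.cvtColor(im,cv2.COLOR_RGB2HSV)
w=((hsv[...,1]<30)&(hsv[...,2]>175)).astype(np.uint8)
g=((hsv[...,2]<125)&(hsv[...,2]>50)&(hsv[...,0]>90)&(hsv[...,0]<125)).astype(np.uint8)
b=((hsv[...,2]<130)&(hsv[...,0]<15)&(hsv[...,1]>120)).astype(np.uint8)
for nm,m,z in(("white",w,60),("grey",g,12),("brown",b,12)):
    m[:120]=0;m[240:]=0;m[:,:165]=0;m[:,355:]=0
    n,l,s,c=cv2.connectedComponentsWithStats(m)
    for i in range(1,n):
        if s[i,4]<80: continue
        p=np.argwhere(l==i)[:,::-1].astype(np.float32); q=cv2.boxPoints(cv2.minAreaRect(p))
        print(nm,s[i],"cen",ray(d,*c[i],z).round(0)[:2],"box",[ray(d,*k,z).round(0)[:2].tolist() for k in q])
cv2.imwrite("pics/crop.png",cv2.resize(im[125:237,165:350,::-1],None,fx=4,fy=4,interpolation=cv2.INTER_CUBIC))
E
```

```text
white [210 138  41  15 300] cen [659.  79.] box [[679.0, 139.0], [681.0, 20.0], [641.0, 20.0], [639.0, 138.0]]
white [303 205  34  17 303] cen [ 451. -166.] box [[432.0, -123.0], [475.0, -127.0], [469.0, -222.0], [426.0, -218.0]]
white [191 210  42  14 417] cen [449. 137.] box [[432.0, 194.0], [470.0, 194.0], [467.0, 76.0], [429.0, 77.0]]
grey [194 142  57  21 502] cen [644. 111.] box [[685.0, 194.0], [690.0, 22.0], [629.0, 20.0], [623.0, 190.0]]
grey [277 204   5  21  82] cen [458. -61.] box [[488.0, -55.0], [487.0, -67.0], [428.0, -65.0], [428.0, -53.0]]
grey [288 205  48  22 345] cen [ 439. -144.] box [[426.0, -85.0], [485.0, -91.0], [474.0, -230.0], [415.0, -223.0]]
grey [175 209  21  21 131] cen [444. 222.] box [[422.0, 249.0], [481.0, 249.0], [480.0, 190.0], [420.0, 190.0]]
grey [194 219  39  11 186] cen [426. 137.] box [[450.0, 193.0], [447.0, 80.0], [417.0, 80.0], [420.0, 193.0]]
brown [299 138  43  31 853] cen [ 632. -190.] box [[605.0, -124.0], [692.0, -135.0], [677.0, -260.0], [591.0, -247.0]]
```

View pics/crop.png

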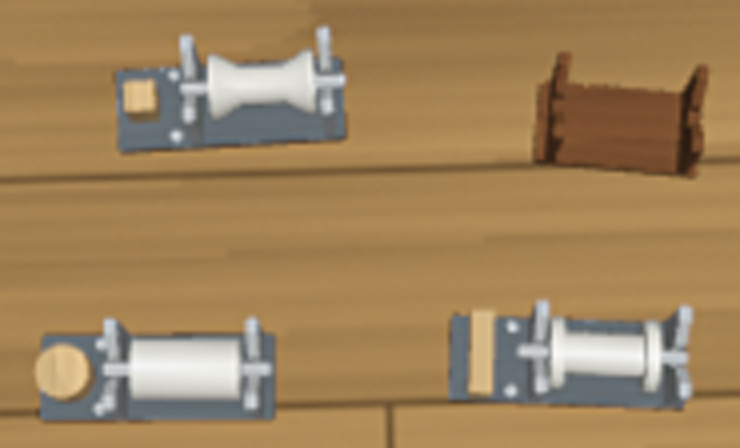

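```bash
python3 - <<'E'
from h import *
d=np.load("top0.npz")
f=lambda x,y,z:ray(d,165+(x+.5)/4-.5,125+(y+.5)/4-.5,z)[:2]
for n,a,b,z in(("batten",(181,88),(345,79),55),("board",(518,351),(690,358),55),("pole",(104,369),(270,370),55),("rest near edge z0 (x=-32)",(535,163),(696,177),0)):
    p,q=f(*a,z),f(*b,z); v=p-q; yaw=np.arctan2(-v[0],v[1]); m=(p+q)/2
    print(n,p.round(),q.round(),"len",np.hypot(*v).round(1),"mid",m.round(1),"yaw",yaw.round(3))
    if n[0]=="r": m=m+32*np.array([np.cos(yaw),np.sin(yaw)]);print("rest centre",m.round(1))
# base corner checks at z=12
print("pole base near edge",f(40,419,0).round(),f(275,418,0).round(),"far z12",f(41,333,12).round(),f(275,333,12).round())
E
python3 -c "
from h import *
plan(449,137,250,0)"
```

```text
batten [658. 139.] [661.  18.] len 121.4 mid [659.8  78.4] yaw 0.027
board [ 455. -101.] [ 447. -224.] len 122.9 mid [ 451.1 -162.5] yaw -0.069
pole [451. 196.] [447.  77.] len 119.1 mid [448.7 136.3] yaw -0.034
rest near edge z0 (x=-32) [ 607. -125.] [ 593. -247.] len 122.8 mid [ 599.8 -186. ] yaw -0.119
rest centre [ 631.6 -189.8]
pole base near edge [422. 252.] [418.  77.] far z12 [485. 250.] [480.  75.]
pos [296.9 605.7 302.7] jawyaw 1.115 tilt [ 0.0003 -0.0022] t 0.1 F [-1.3 -0.9 -0.8] gap 1.003 j [ 0.96  0.29  1.58 -0.    1.28 -0.15]
shift [-0.343  -0.3538  0.0533] turn 1.115 or -2.027
```

```bash
python3 -m pendant '1 -0.034 -0.035 0.005 0.11; 1 -0.068 -0.07 0.01 0.22; 1 -0.102 -0.105 0.015 0.33; 1 -0.136 -0.14 0.02 0.45; 1 -0.17 -0.175 0.027 0.56; 1 -0.205 -0.21 0.032 0.67; 1 -0.24 -0.247 0.037 0.78; 1 -0.274 -0.283 0.043 0.89; 1 -0.31 -0.32 0.048 1.0; 1 -0.343 -0.354 0.053 1.14; 1 -0.343 -0.354 0.053 1.149; 1 -0.343 -0.354 0.053 1.149' 60
python3 - <<'E'
from h import *
from plant import vision
plan(448.7,136.3,109,-.034)
d=vision.get_image("wrist"); np.savez("w1.npz",**d); print(d["mtx"],d["extrinsics"].round(2))
cv2.imwrite("pics/w1.png",cv2.resize(d["image"][:,:,::-1],(800,600),interpolation=cv2.INTER_CUBIC))
E
```

```text
clock: 1.3
eef_pos: [449.0, 135.6, 249.8]
tool_rot: [0.72, 0.694, -0.001, -0.0]
ft_force: [0.2, 0.1, 0.3]
finger_gap: 1.0
pos [449.  135.6 249.8] jawyaw -0.037 tilt [-0.0016 -0.0023] t 1.3 F [0.2 0.1 0.3] gap 1.0 j [ 0.08 -0.13  2.12 -0.    1.15  0.11]
shift [0.0009 0.     0.1408] turn -0.003 or 3.139
[[297.31863964   0.         249.17353276]
 [  0.         297.31863964 188.88610824]
 [  0.           0.           1.        ]] [[ 1.0000e+00 -3.0000e-02 -1.0000e-02  4.5192e+02]
 [-4.0000e-02 -9.5000e-01 -3.0000e-01  2.1158e+02]
 [-0.0000e+00  3.0000e-01 -9.5000e-01  3.2058e+02]
 [ 0.0000e+00  0.0000e+00  0.0000e+00  1.0000e+00]]
```

View pics/w1.png

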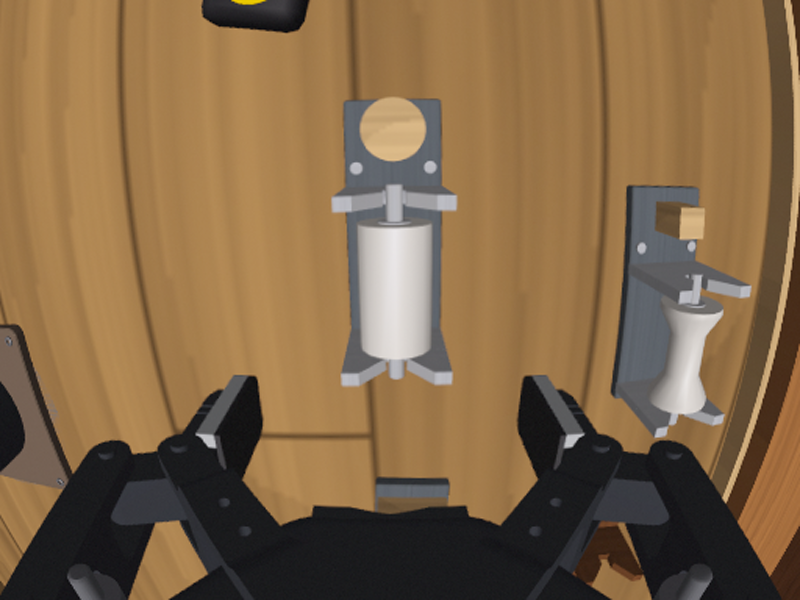

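The wrist view shows the plain roller centred between the fingers, with axle ends at (395,184) and (397,378). I'll check that against the top-view fix.

```bash
cat >> h.py <<'E'
def axle(npz,a,b,z=55):
    "axle ends in 800x600 wrist picture -> midpoint, yaw"
    d=np.load(npz); p,q=[ray(d,(k[0]+.5)*.64-.5,(k[1]+.5)*.64-.5,z,True)[:2] for k in(a,b)]
    v=p-q
    if v[1]<0: v=-v
    print("ends",p.round(1),q.round(1),"len",np.hypot(*v).round(1),"mid",((p+q)/2).round(1),"yaw",np.arctan2(-v[0],v[1]).round(3))
E
python3 -c "
from h import *
axle('w1.npz',(395,184),(397,378))
axle('w1.npz',(697,277),(673,420))"
```

```text
ends [453.7 194. ] [451.   72.1] len 121.9 mid [452.4 133.1] yaw -0.022
ends [662.1 133.8] [666.7  17.7] len 116.2 mid [664.4  75.7] yaw 0.04
```

```bash
python3 -m pendant '1 0 0.001 0.03 0; 1 0 0.001 0.06 0; 1 0 0.001 0.09 0; 1 0 0.001 0.115 0; 1 0 0.001 0.135 0; 1 0 0.001 0.141 0; 1 0 0.001 0.141 0; 0 0 0.001 0.141 0; 0 0 0.001 0.141 0; 0 0 0.001 0.141 0; 0 0 0.001 0.141 0; 0 0 0.001 0.141 0' 60
python3 -m pendant '0 0 0 0 0; 0 0 0 0 0; 0 0 0 -0.01 0;0 0 0 -0.02 0; 0 0 0 -0.04 0; 0 0 0 -0.06 0; 0 0 0 -0.085 0; 0 0 0 -0.115 0;0 0 0 -0.13 0; 0 0 0 -0.13 0'
python3 -c "
from h import *
plan(631.6,-189.8,240,-.119)"
```

```text
clock: 2.55
eef_pos: [450.6, 136.6, 110.5]
tool_rot: [0.719, 0.695, 0.0, 0.001]
ft_force: [-0.7, 1.0, 5.9]
finger_gap: 0.494
clock: 3.55
eef_pos: [451.3, 136.8, 243.6]
tool_rot: [0.719, 0.695, 0.002, 0.002]
ft_force: [0.3, -0.4, -3.0]
finger_gap: 0.494
pos [451.3 136.8 243.6] jawyaw -0.035 tilt [-0.0002  0.0059] t 3.55 F [ 0.3 -0.4 -3. ] gap 0.494 j [ 0.08 -0.11  2.12 -0.    1.13  0.11]
shift [-0.32    0.1916  0.0048] turn 0.084 or -3.058
```

```bash
python3 -m pendant '0 -0.03 0.018 0 0.01; 0 -0.065 0.038 0 0.02; 0 -0.1 0.06 0 0.03; 0 -0.135 0.08 0 0.04; 0 -0.17 0.102 0 0.05; 0 -0.205 0.123 0 0.06; 0 -0.24 0.144 0 0.07; 0 -0.275 0.165 0 0.084; 0 -0.305 0.183 0 0.084; 0 -0.32 0.192 0 0.084; 0 -0.32 0.192 0 0.084; 0 -0.32 0.192 0 0.084'
python3 - <<'E'
from h import *
from plant import vision
plan(631.6,-189.8,112,-.119)
d=vision.get_image("wrist"); np.savez("w2.npz",**d)
cv2.imwrite("pics/w2.png",cv2.resize(d["image"][:,:,::-1],(800,600),interpolation=cv2.INTER_CUBIC))
E
```

```text
clock: 4.75
eef_pos: [631.0, -189.3, 242.7]
tool_rot: [0.748, 0.664, 0.001, -0.0]
ft_force: [0.1, 0.7, -2.8]
finger_gap: 0.498
pos [ 631.  -189.3  242.7] jawyaw -0.12 tilt [0.0022 0.0017] t 4.75 F [ 0.1  0.7 -2.8] gap 0.498 j [-0.45  0.3   1.67  0.    1.17 -0.33]
shift [-0.0007  0.0005  0.1307] turn -0.001 or 3.141
```

View pics/w2.png

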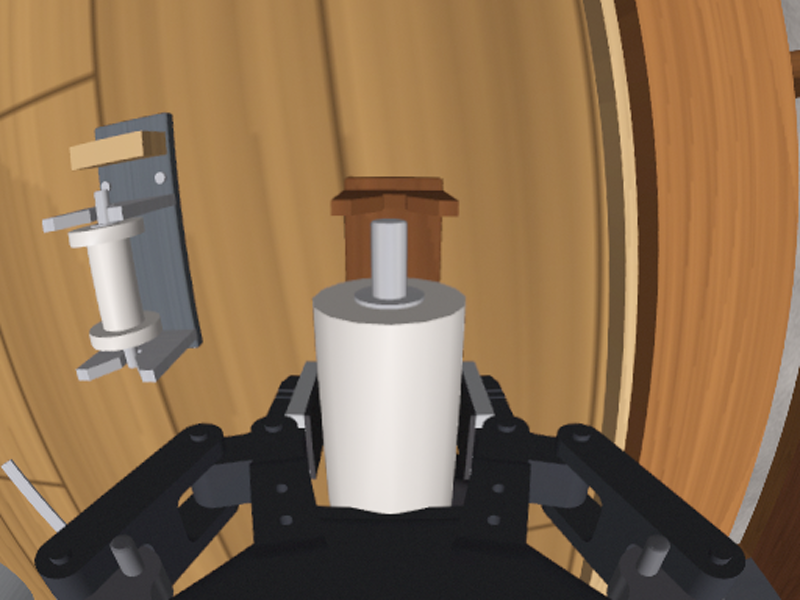

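The +y plate of the rest is visible, with its top prongs from (332,205) to (458,205) and the base end edge at (347..442,178). The roller is held straight, and its axle tip is at (389,222).

Run:
```python
from h import *
d=np.load('w2.npz')
f=lambda x,y,z:ray(d,(x+.5)*.64-.5,(y+.5)*.64-.5,z,True)[:2].round(1)
print("base end",f(347,178,12),f(442,178,12),"prongs inner top",f(332,214,82),f(458,214,82))
print("axle tip",f(389,222,242.7-54))
axle('w2.npz',(101,193),(130,365))
ya=-.12; print("expected base end", np.array([631.6,-189.8])+62*np.array([-np.sin(ya),np.cos(ya)]),"tip expected",np.array([631,-189.3])+60*np.array([-np.sin(ya),np.cos(ya)]))
```

```text
base end [ 611.4 -125.4] [ 672.4 -132.6] prongs inner top [ 608.1 -139.8] [ 671.1 -147.2]
axle tip [ 637.8 -132.1]
ends [ 457.3 -104.8] [ 445.9 -222.9] len 118.6 mid [ 451.6 -163.8] yaw -0.097
expected base end [ 639.02215685 -128.24586458] tip expected [ 638.18273244 -129.73148185]
```

```bash
python3 -m pendant '0 0.002 0.002 0.03 0; 0 0.002 0.002 0.06 0; 0 0.002 0.002 0.08 0; 0 0.002 0.002 0.095 0; 0 0.002 0.002 0.105 0; 0 0.002 0.002 0.115 0; 0 0.002 0.002 0.122 0; 0 0.002 0.002 0.128 0; 0 0.002 0.002 0.131 0; 0 0.002 0.002 0.131 0; 0 0.002 0.002 0.131 0'
python3 -c "
from h import *
plan(633.6,-188,110.5,-.119)"
```

```text
clock: 5.9
eef_pos: [633.8, -187.0, 112.6]
tool_rot: [0.748, 0.664, 0.002, 0.001]
ft_force: [-0.2, -0.2, -3.6]
finger_gap: 0.493
pos [ 633.8 -187.   112.6] jawyaw -0.119 tilt [0.0017 0.0031] t 5.9 F [-0.2 -0.2 -3.6] gap 0.493 j [-0.44  0.46  1.73  0.    0.95 -0.32]
shift [-0.001  -0.0001  0.0021] turn -0.0 or 3.142
```

Free entry with no side force. I'll lower the last 2 mm, release and retreat.

```bash
python3 -m pendant '0 0 0 0.001 0; 0 0 0 0.002 0; 0 0 0 0.003 0; 0 0 0 0.003 0; 0.6 0 0 0.003 0; 1 0 0 0.003 0; 1 0 0 0.003 0; 1 0 0 0.003 0; 1 0 0 0.003 0; 1 0 0 -0.02 0; 1 0 0 -0.05 0; 1 0 0 -0.08 0'
python3 -c "
from h import *
plan(662,77,240,.03)"
```

```text
clock: 7.1
eef_pos: [633.2, -186.9, 192.8]
tool_rot: [0.748, 0.664, 0.001, -0.0]
ft_force: [0.1, 0.1, 0.1]
finger_gap: 1.002
pos [ 633.2 -186.9  192.8] jawyaw -0.119 tilt [0.0022 0.0018] t 7.1 F [0.1 0.1 0.1] gap 1.002 j [-0.44  0.36  1.7   0.    1.08 -0.32]
shift [ 0.2656 -0.0027 -0.0466] turn -0.149 or 2.993
```

```bash
python3 -m pendant '1 0.02 0 -0.03 -0.02; 1 0.055 0 -0.047 -0.04; 1 0.09 -0.001 -0.047 -0.06; 1 0.125 -0.001 -0.047 -0.08; 1 0.16 -0.001 -0.047 -0.1; 1 0.195 -0.002 -0.047 -0.12; 1 0.23 -0.002 -0.047 -0.14; 1 0.255 -0.003 -0.047 -0.149; 1 0.266 -0.003 -0.047 -0.149; 1 0.266 -0.003 -0.047 -0.149; 1 0.266 -0.003 -0.047 -0.149'
python3 - <<'E'
from h import *
from plant import vision
plan(662,77,109,.03)
d=vision.get_image("wrist"); np.savez("w3.npz",**d)
a=cv2.resize(d["image"][:,:,::-1],(800,600),interpolation=cv2.INTER_CUBIC)
cv2.imwrite("pics/w3.png",a)
E
```

```text
clock: 8.2
eef_pos: [661.7, 76.6, 240.3]
tool_rot: [0.697, 0.717, 0.001, 0.0]
ft_force: [0.5, 0.2, -0.0]
finger_gap: 1.001
pos [661.7  76.6 240.3] jawyaw 0.03 tilt [0.0013 0.0018] t 8.2 F [ 0.5  0.2 -0. ] gap 1.001 j [-0.04  0.32  1.65  0.    1.17 -0.07]
shift [0.0002 0.     0.1313] turn -0.0 or 3.141
```

View pics/w3.png

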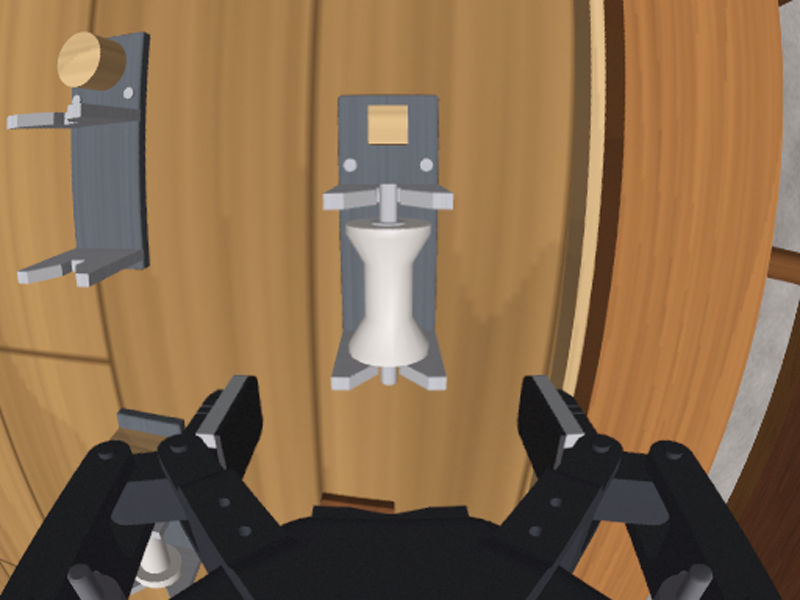

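The waisted roller is centred between the jaws, with axle ends at (388,183) and (389,385). The pole stand at left is empty.

```bash
python3 -c "
from h import *
axle('w3.npz',(388,183),(389,385))"
```

```text
ends [659.4 136.8] [663.7  14. ] len 122.9 mid [661.5  75.4] yaw 0.034
```

```bash
python3 -m pendant '1 -0.001 0 0.03 0; 1 -0.002 0 0.06 0; 1 -0.002 0 0.09 0; 1 -0.002 0 0.115 0; 1 -0.002 0 0.128 0; 1 -0.002 0 0.131 0; 1 -0.002 0 0.131 0; 0 -0.002 0 0.131 0; 0 -0.002 0 0.131 0; 0 -0.002 0 0.131 0; 0 -0.002 0 0.131 0; 0 -0.002 0 0.131 0' 60
python3 -m pendant '0 0 0 0 0; 0 0 0 0 0; 0 0 0 -0.01 0;0 0 0 -0.02 0; 0 0 0 -0.04 0; 0 0 0 -0.06 0; 0 0 0 -0.085 0; 0 0 0 -0.115 0;0 0 0 -0.13 0; 0 0 0 -0.13 0'
python3 -c "
from h import *
plan(451,136.5,240,-.033)"
```

```text
clock: 9.45
eef_pos: [662.7, 74.5, 110.3]
tool_rot: [0.697, 0.717, 0.002, 0.001]
ft_force: [0.3, 0.3, 3.1]
finger_gap: 0.307
clock: 10.45
eef_pos: [663.5, 74.3, 244.3]
tool_rot: [0.697, 0.717, 0.004, 0.003]
ft_force: [0.2, 0.4, -2.8]
finger_gap: 0.304
pos [663.5  74.3 244.3] jawyaw 0.029 tilt [0.0008 0.0107] t 10.45 F [ 0.2  0.4 -2.8] gap 0.304 j [-0.04  0.32  1.65  0.    1.16 -0.07]
shift [ 0.0683 -0.2107  0.0021] turn 0.062 or -3.08
```

```bash
python3 -m pendant '0 0.008 -0.025 0 0.01; 0 0.018 -0.055 0 0.02; 0 0.028 -0.088 0 0.03; 0 0.039 -0.122 0 0.04; 0 0.05 -0.156 0 0.05; 0 0.059 -0.188 0 0.062; 0 0.066 -0.211 0 0.062; 0 0.066 -0.211 0.002 0.062; 0 0.066 -0.211 0.003 0.062'
python3 - <<'E'
from h import *
from plant import vision
plan(451,134,110.3,-.033)
d=vision.get_image("wrist"); np.savez("w4.npz",**d)
cv2.imwrite("pics/w4.png",cv2.resize(d["image"][:,:,::-1],(800,600),interpolation=cv2.INTER_CUBIC))
E
```

```text
clock: 11.35
eef_pos: [450.0, 134.2, 237.8]
tool_rot: [0.718, 0.696, 0.004, 0.003]
ft_force: [0.4, 0.5, -1.8]
finger_gap: 0.306
pos [450.  134.2 237.8] jawyaw -0.032 tilt [0.0011 0.0092] t 11.35 F [ 0.4  0.5 -1.8] gap 0.306 j [ 0.07 -0.11  2.13  0.    1.11  0.11]
shift [-3.000e-04 -1.000e-04  1.275e-01] turn 0.001 or -3.141
```

View pics/w4.png

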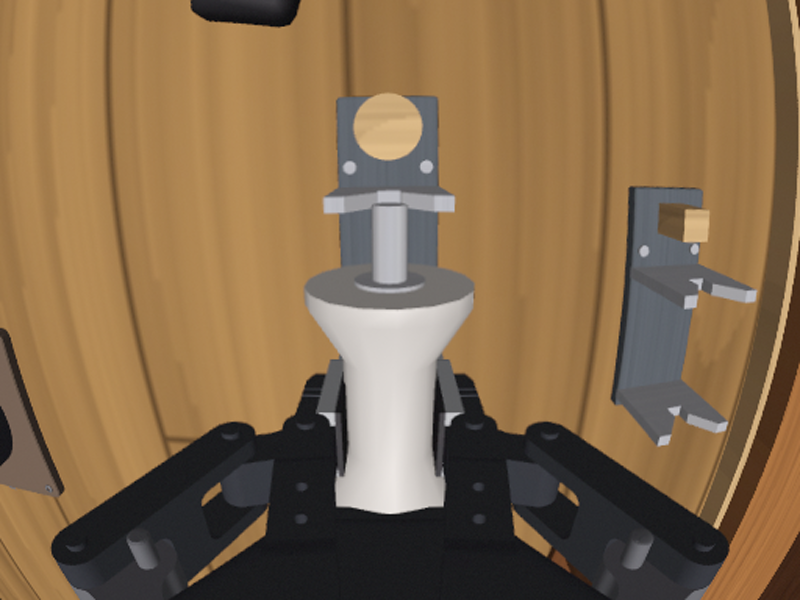

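The waisted roller's axle (390) lines up with the slot (389) in the pole stand, so I'll lower it.

```bash
python3 -m pendant '0 0 0 0.03 0; 0 0 0 0.06 0; 0 0 0 0.08 0; 0 0 0 0.095 0; 0 0 0 0.105 0; 0 0 0 0.113 0; 0 0 0 0.12 0; 0 0 0 0.125 0; 0 0 0 0.127 0; 0 0 0 0.127 0; 0 0 0 0.127 0'
python3 -c "
from h import *
plan(451,134,110.3,-.033)"
```

```text
clock: 12.5
eef_pos: [452.1, 134.2, 111.5]
tool_rot: [0.719, 0.695, 0.004, 0.003]
ft_force: [0.2, -0.2, -1.9]
finger_gap: 0.308
pos [452.1 134.2 111.5] jawyaw -0.033 tilt [0.0012 0.0103] t 12.5 F [ 0.2 -0.2 -1.9] gap 0.308 j [0.07 0.1  2.2  0.   0.84 0.11]
shift [-0.0002 -0.0011  0.0012] turn 0.0 or -3.141
```

```bash
python3 -m pendant '0 0 -0.001 0.001 0; 0 0 -0.001 0.002 0; 0 0 -0.001 0.002 0; 0 0 -0.001 0.002 0; 0.6 0 -0.001 0.002 0; 1 0 -0.001 0.002 0; 1 0 -0.001 0.002 0; 1 0 -0.001 0.002 0; 1 0 -0.001 0.002 0; 1 0 -0.001 -0.02 0; 1 0 -0.001 -0.05 0; 1 0 -0.001 -0.08 0'
python3 -c "
from h import *
plan(452.5,-163,240,-.083)"
```

```text
clock: 13.7
eef_pos: [449.8, 134.1, 191.8]
tool_rot: [0.719, 0.695, 0.003, 0.003]
ft_force: [0.7, 0.9, 1.0]
finger_gap: 1.001
pos [449.8 134.1 191.8] jawyaw -0.033 tilt [0.0011 0.0087] t 13.7 F [0.7 0.9 1. ] gap 1.001 j [ 0.07 -0.05  2.17  0.    1.02  0.11]
shift [-0.2968  0.0129 -0.0484] turn 0.05 or -3.091
```

```bash
python3 -m pendant '1 -0.02 0.001 -0.03 0.01; 1 -0.05 0.002 -0.048 0.015; 1 -0.085 0.004 -0.048 0.02; 1 -0.12 0.005 -0.048 0.025; 1 -0.155 0.007 -0.048 0.03; 1 -0.19 0.008 -0.048 0.035; 1 -0.225 0.01 -0.048 0.04; 1 -0.26 0.011 -0.048 0.05; 1 -0.287 0.013 -0.048 0.05; 1 -0.297 0.013 -0.048 0.05; 1 -0.297 0.013 -0.048 0.05; 1 -0.297 0.013 -0.048 0.05'
python3 - <<'E'
from h import *
from plant import vision
plan(452.5,-163,109,-.083)
d=vision.get_image("wrist"); np.savez("w5.npz",**d)
cv2.imwrite("pics/w5.png",cv2.resize(d["image"][:,:,::-1],(800,600),interpolation=cv2.INTER_CUBIC))
E
```

```text
clock: 14.9
eef_pos: [452.5, -162.5, 239.3]
tool_rot: [0.736, 0.677, 0.004, 0.002]
ft_force: [0.4, -0.1, 0.1]
finger_gap: 0.998
pos [ 452.5 -162.5  239.3] jawyaw -0.083 tilt [0.0024 0.0081] t 14.9 F [ 0.4 -0.1  0.1] gap 0.998 j [-0.56 -0.09  2.1   0.01  1.12 -0.48]
shift [-0.0008 -0.001   0.1303] turn 0.0 or -3.141
```

View pics/w5.png

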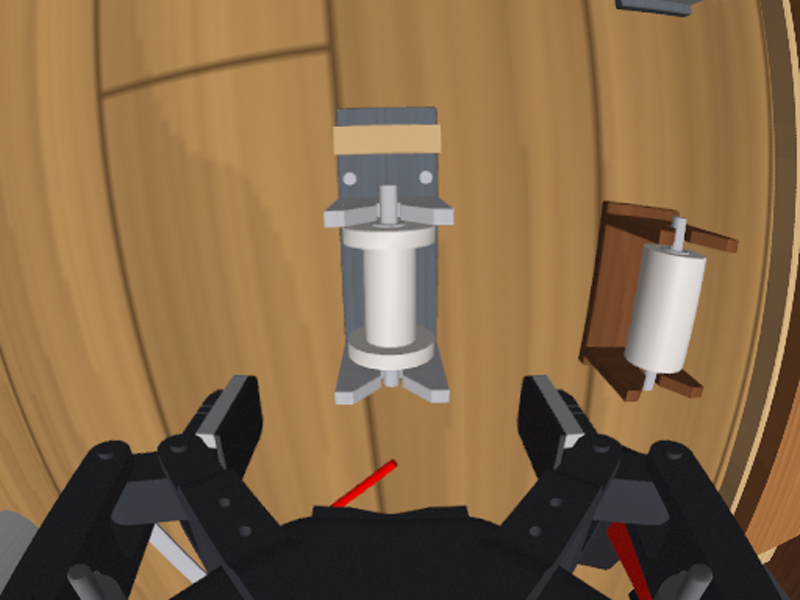

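The flanged roller has axle ends at (388,186) and (391,384), centred. The plain roller lies in the rest at the right.

```bash
python3 -c "
from h import *
axle('w5.npz',(388,186),(391,384))
axle('w5.npz',(680,219),(650,386))"
```

```text
ends [ 458.  -103.9] [ 449.9 -223.7] len 120.1 mid [ 454.  -163.8] yaw -0.067
ends [ 642.5 -131. ] [ 631.7 -248.7] len 118.1 mid [ 637.1 -189.8] yaw -0.092
```

```bash
python3 -m pendant '1 -0.001 0 0.03 -0.01; 1 -0.001 0 0.06 -0.012; 1 -0.001 0 0.09 -0.012; 1 -0.001 0 0.115 -0.012; 1 -0.001 0 0.127 -0.012; 1 -0.001 0 0.13 -0.012; 1 -0.001 0 0.13 -0.012; 0 -0.001 0 0.13 -0.012; 0 -0.001 0 0.13 -0.012; 0 -0.001 0 0.13 -0.012; 0 -0.001 0 0.13 -0.012; 0 -0.001 0 0.13 -0.012' 60
python3 -m pendant '0 0 0 0 0; 0 0 0 0 0; 0 0 0 -0.01 0;0 0 0 -0.02 0; 0 0 0 -0.04 0; 0 0 0 -0.06 0; 0 0 0 -0.085 0; 0 0 0 -0.115 0;0 0 0 -0.13 0; 0 0 0 -0.13 0'
python3 -c "
from h import *
plan(662.5,76,240,.031)"
```

```text
clock: 16.15
eef_pos: [454.2, -163.3, 110.3]
tool_rot: [0.731, 0.682, 0.004, 0.003]
ft_force: [0.3, 1.1, 3.5]
finger_gap: 0.333
clock: 17.15
eef_pos: [453.8, -164.0, 243.5]
tool_rot: [0.731, 0.682, 0.005, 0.006]
ft_force: [0.1, 0.6, -2.9]
finger_gap: 0.333
pos [ 453.8 -164.   243.5] jawyaw -0.07 tilt [-0.0017  0.0158] t 17.15 F [ 0.1  0.6 -2.9] gap 0.333 j [-0.56 -0.09  2.1   0.01  1.12 -0.49]
shift [0.254  0.1913 0.0061] turn -0.101 or 3.041
```

```bash
python3 -m pendant '0 0.022 0.016 0 -0.01; 0 0.047 0.036 0 -0.02; 0 0.075 0.056 0 -0.03; 0 0.103 0.077 0 -0.04; 0 0.131 0.098 0 -0.05; 0 0.159 0.12 0 -0.06; 0 0.187 0.141 0 -0.075; 0 0.215 0.162 0 -0.09; 0 0.24 0.18 0 -0.101; 0 0.254 0.191 0 -0.101; 0 0.254 0.191 0.003 -0.101; 0 0.254 0.191 0.003 -0.101'
python3 - <<'E'
from h import *
from plant import vision
plan(662.5,76,110.3,.031)
d=vision.get_image("wrist"); np.savez("w6.npz",**d)
cv2.imwrite("pics/w6.png",cv2.resize(d["image"][:,:,::-1],(800,600),interpolation=cv2.INTER_CUBIC))
E
```

```text
clock: 18.35
eef_pos: [660.9, 76.0, 240.4]
tool_rot: [0.696, 0.718, 0.003, 0.005]
ft_force: [-0.1, 0.1, -4.1]
finger_gap: 0.338
pos [660.9  76.  240.4] jawyaw 0.032 tilt [-0.0035  0.0105] t 18.35 F [-0.1  0.1 -4.1] gap 0.338 j [-0.04  0.32  1.66 -0.    1.16 -0.07]
shift [0.0004 0.0002 0.1301] turn 0.001 or -3.141
```

View pics/w6.png

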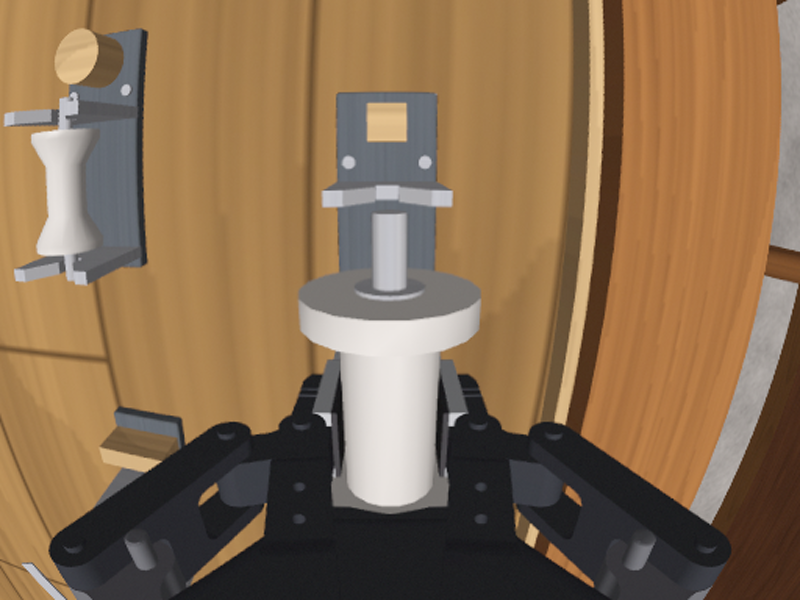

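The flanged roller's axle (389) is aligned with the batten slot (388). The waisted roller looks seated in the pole stand.

```bash
python3 -m pendant '0 0.001 0 0.03 0; 0 0.001 0 0.06 0; 0 0.001 0 0.08 0; 0 0.001 0 0.095 0; 0 0.001 0 0.105 0; 0 0.001 0 0.115 0; 0 0.001 0 0.122 0; 0 0.001 0 0.127 0; 0 0.001 0 0.129 0; 0 0.001 0 0.129 0; 0 0.001 0 0.129 0'
python3 -c "
from h import *
plan(662.5,76,110.3,.031)"
```

```text
clock: 19.5
eef_pos: [662.2, 76.2, 112.0]
tool_rot: [0.696, 0.718, 0.003, 0.005]
ft_force: [-1.4, -0.4, -3.7]
finger_gap: 0.334
pos [662.2  76.2 112. ] jawyaw 0.031 tilt [-0.0034  0.0109] t 19.5 F [-1.4 -0.4 -3.7] gap 0.334 j [-0.04  0.47  1.71 -0.    0.95 -0.07]
shift [-0.0002  0.0003  0.0017] turn -0.0 or 3.141
```

```bash
python3 -m pendant '0 0 0 0.001 0; 0 0 0 0.002 0; 0 0 0 0.003 0; 0 0 0 0.003 0; 0.6 0 0 0.003 0; 1 0 0 0.003 0; 1 0 0 0.003 0; 1 0 0 0.003 0; 1 0 0 0.003 0; 1 0 0 -0.02 0; 1 0 0 -0.05 0; 1 0 0 -0.08 0'
python3 -c "
from h import *
plan(634.5,-189,240,-.115)"
```

```text
clock: 20.7
eef_pos: [661.0, 76.5, 192.3]
tool_rot: [0.696, 0.718, 0.002, 0.005]
ft_force: [0.2, -0.4, 0.1]
finger_gap: 1.002
pos [661.   76.5 192.3] jawyaw 0.031 tilt [-0.0033  0.0097] t 20.7 F [ 0.2 -0.4  0.1] gap 1.002 j [-0.04  0.37  1.69 -0.    1.08 -0.07]
shift [-0.2647 -0.0342 -0.0472] turn 0.146 or -2.996
```

```bash
python3 -m pendant '1 -0.02 -0.002 -0.03 0.02; 1 -0.055 -0.007 -0.047 0.04; 1 -0.09 -0.011 -0.047 0.06; 1 -0.125 -0.016 -0.047 0.08; 1 -0.16 -0.02 -0.047 0.1; 1 -0.195 -0.025 -0.047 0.12; 1 -0.23 -0.03 -0.047 0.14; 1 -0.255 -0.034 -0.047 0.146; 1 -0.265 -0.034 -0.047 0.146; 1 -0.265 -0.034 -0.047 0.146; 1 -0.265 -0.034 -0.047 0.146'
python3 - <<'E'
from h import *
from plant import vision
plan(634.5,-189,109,-.115)
d=vision.get_image("wrist"); np.savez("w7.npz",**d)
cv2.imwrite("pics/w7.png",cv2.resize(d["image"][:,:,::-1],(800,600),interpolation=cv2.INTER_CUBIC))
E
```

```text
clock: 21.8
eef_pos: [634.9, -188.4, 239.7]
tool_rot: [0.746, 0.665, 0.003, 0.004]
ft_force: [0.2, 0.7, -0.1]
finger_gap: 1.003
pos [ 634.9 -188.4  239.7] jawyaw -0.115 tilt [-0.0012  0.01  ] t 21.8 F [ 0.2  0.7 -0.1] gap 1.003 j [-0.44  0.31  1.67  0.    1.15 -0.33]
shift [-0.0005 -0.0017  0.1306] turn 0.0 or -3.141
```

View pics/w7.png

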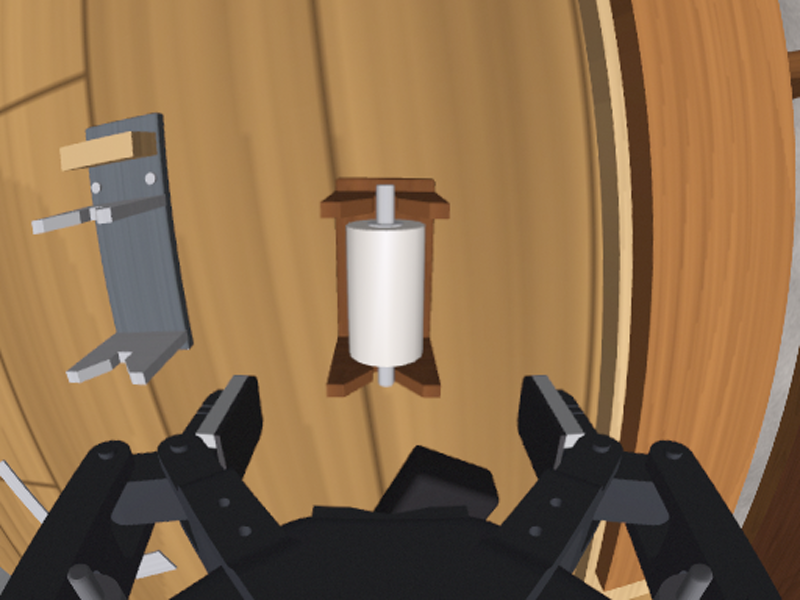

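The plain roller is seated in the rest, with axle ends at (386,186) and (386,385) and jaws within 2 mm.

```bash
python3 -m pendant '1 -0.001 -0.002 0.03 0; 1 -0.001 -0.002 0.06 0; 1 -0.001 -0.002 0.09 0; 1 -0.001 -0.002 0.115 0; 1 -0.001 -0.002 0.127 0; 1 -0.001 -0.002 0.13 0; 1 -0.001 -0.002 0.13 0; 0 -0.001 -0.002 0.13 0; 0 -0.001 -0.002 0.13 0; 0 -0.001 -0.002 0.13 0; 0 -0.001 -0.002 0.13 0; 0 -0.001 -0.002 0.13 0' 60
python3 -m pendant '0 0 0 0 0; 0 0 0 0 0; 0 0 0 -0.01 0;0 0 0 -0.02 0; 0 0 0 -0.04 0; 0 0 0 -0.06 0; 0 0 0 -0.085 0; 0 0 0 -0.115 0;0 0 0 -0.13 0; 0 0 0 -0.13 0'
python3 -c "
from h import *
plan(453.5,-163,240,-.07)"
```

```text
clock: 23.05
eef_pos: [634.4, -189.3, 111.2]
tool_rot: [0.746, 0.666, 0.003, 0.004]
ft_force: [-2.7, 1.6, 5.8]
finger_gap: 0.495
clock: 24.05
eef_pos: [634.4, -189.6, 245.1]
tool_rot: [0.746, 0.666, 0.004, 0.008]
ft_force: [0.6, -0.4, -2.4]
finger_gap: 0.496
pos [ 634.4 -189.6  245.1] jawyaw -0.114 tilt [-0.0038  0.0171] t 24.05 F [ 0.6 -0.4 -2.4] gap 0.496 j [-0.44  0.3   1.67  0.    1.15 -0.33]
shift [ 0.0058 -0.1828  0.0019] turn -0.044 or 3.098
```

```bash
python3 -m pendant '0 0.001 -0.02 0 -0.01; 0 0.002 -0.045 0 -0.02; 0 0.003 -0.075 0 -0.03; 0 0.004 -0.105 0 -0.04; 0 0.005 -0.135 0 -0.044; 0 0.006 -0.163 0 -0.044; 0 0.006 -0.183 0.002 -0.044; 0 0.006 -0.183 0.002 -0.044; 0 0.006 -0.183 0.002 -0.044'
python3 - <<'E'
from h import *
from plant import vision
plan(453.5,-163,111,-.07)
d=vision.get_image("wrist"); np.savez("w8.npz",**d)
cv2.imwrite("pics/w8.png",cv2.resize(d["image"][:,:,::-1],(800,600),interpolation=cv2.INTER_CUBIC))
E
```

```text
clock: 24.95
eef_pos: [452.9, -162.6, 238.9]
tool_rot: [0.732, 0.682, 0.004, 0.007]
ft_force: [0.9, 0.0, -3.6]
finger_gap: 0.493
pos [ 452.9 -162.6  238.9] jawyaw -0.07 tilt [-0.0039  0.0161] t 24.95 F [ 0.9  0.  -3.6] gap 0.493 j [-0.56 -0.09  2.11  0.    1.11 -0.49]
shift [ 1.000e-04 -1.500e-03  1.279e-01] turn -0.0 or 3.141
```

View pics/w8.png

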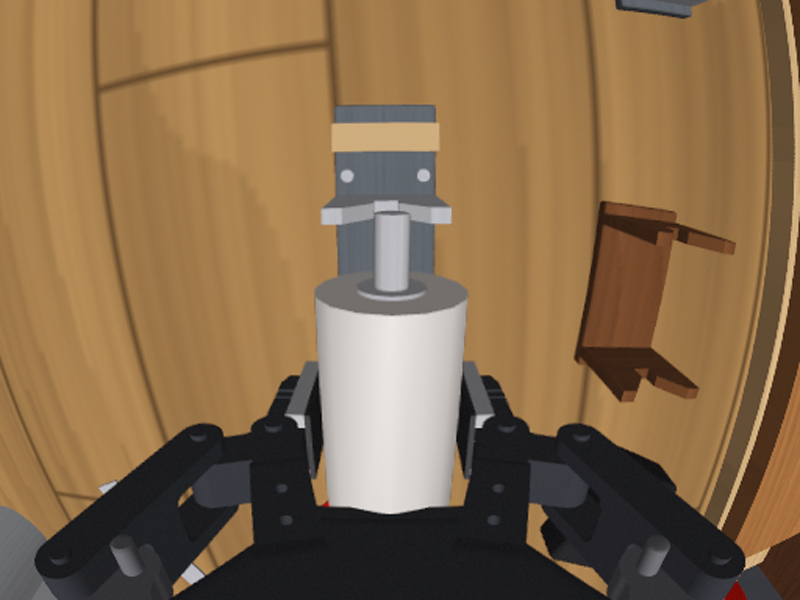

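The slot is at 386 and the axle tip at 392, about 2 mm off toward +x. I'll correct 3 mm along tool y while lowering, which also covers the tilt.

```bash
python3 -m pendant '0 0 -0.002 0.03 0; 0 0 -0.003 0.06 0; 0 0 -0.003 0.08 0; 0 0 -0.003 0.095 0; 0 0 -0.003 0.105 0; 0 0 -0.003 0.113 0; 0 0 -0.003 0.12 0; 0 0 -0.003 0.125 0; 0 0 -0.003 0.127 0; 0 0 -0.003 0.127 0; 0 0 -0.003 0.127 0'
python3 -c "
from h import *
plan(453,-163,111,-.07)"
```

```text
clock: 26.1
eef_pos: [452.9, -163.5, 112.8]
tool_rot: [0.731, 0.682, 0.004, 0.008]
ft_force: [0.9, 0.6, -3.6]
finger_gap: 0.497
pos [ 452.9 -163.5  112.8] jawyaw -0.07 tilt [-0.0047  0.0177] t 26.1 F [ 0.9  0.6 -3.6] gap 0.497 j [-0.56  0.11  2.18  0.01  0.84 -0.49]
shift [0.0005 0.     0.0018] turn -0.0 or 3.141
```

```bash
python3 -m pendant '0 0 0 0.001 0; 0 0 0 0.002 0; 0 0 0 0.003 0; 0 0 0 0.003 0; 0.6 0 0 0.003 0; 1 0 0 0.003 0; 1 0 0 0.003 0; 1 0 0 0.003 0; 1 0 0 0.003 0; 1 0 0 -0.02 0; 1 0 0 -0.05 0; 1 0 0 -0.08 0'
python3 -m pendant '1 0 0 -0.03 0; 1 0 0 -0.07 0; 1 0 -0.02 -0.11 0; 1 0 -0.02 -0.13 0; 1 0 -0.02 -0.13 0; 1 0 -0.02 -0.13 0'
python3 - <<'E'
from h import *
from plant import vision
plan(453,-163,300,-.07)
for n,(y0,y1,x0,x1) in(("scene",(175,315,150,352)),("top",(120,240,165,355))):
    d=vision.get_image(n); np.savez(n+"9.npz",**d)
    cv2.imwrite(f"pics/{n}9.png",cv2.resize(d["image"][y0:y1,x0:x1,::-1],None,fx=3.9,fy=3.9,interpolation=cv2.INTER_CUBIC))
E
```

```text
clock: 27.3
eef_pos: [451.2, -162.8, 193.2]
tool_rot: [0.731, 0.682, 0.004, 0.007]
ft_force: [-0.6, 0.4, 0.1]
finger_gap: 1.0
clock: 27.9
eef_pos: [428.9, -160.6, 322.2]
tool_rot: [0.732, 0.682, 0.004, 0.007]
ft_force: [-1.0, 0.2, -0.1]
finger_gap: 0.999
pos [ 428.9 -160.6  322.2] jawyaw -0.07 tilt [-0.0039  0.0162] t 27.9 F [-1.   0.2 -0.1] gap 0.999 j [-0.58 -0.23  2.07  0.    1.29 -0.51]
shift [-0.0006  0.0238  0.0226] turn -0.0 or 3.141
```

View pics/scene9.png

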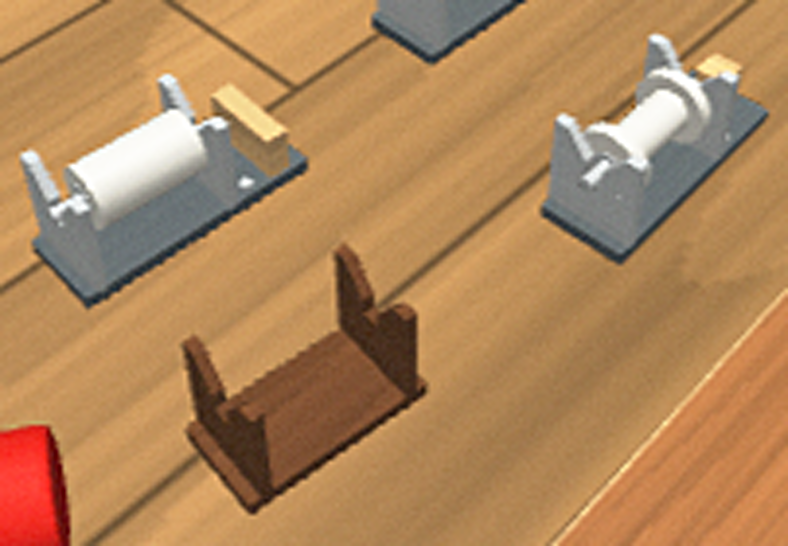

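View pics/top9.png

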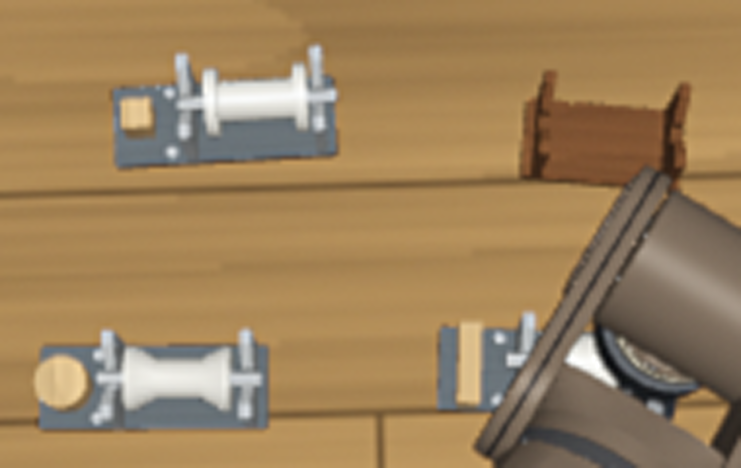

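All three look right. One last before/after comparison of the three stands in the scene camera, to check the axle heights.

Run:
```python
from h import *
a,b=[np.load(f"scene{k}.npz") for k in(0,9)]
rows=[]
for d in(a,b):
    rows.append(np.hstack([cv2.resize(d["image"][y:y+66,x:x+80,::-1],None,fx=3.3,fy=3.3,interpolation=cv2.INTER_CUBIC) for x,y in((153,188),(238,133),(280,178))]))
cv2.imwrite("pics/cmp.png",np.vstack(rows))
```

```text
(no output)
```

View pics/cmp.png

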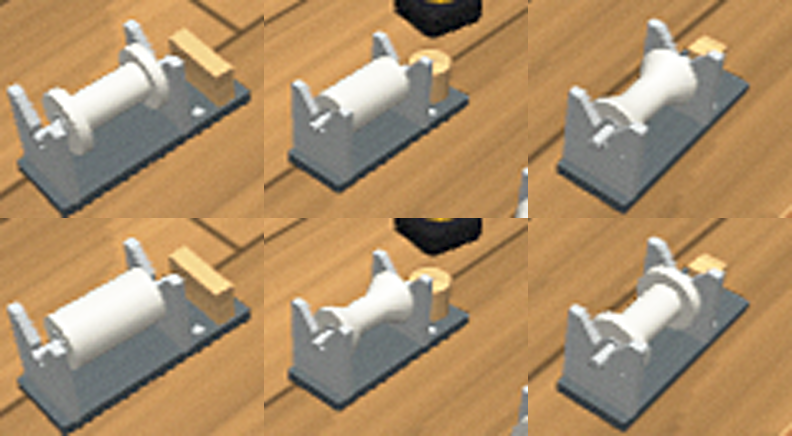

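The visible axle end sits at the same pixel height before and after in all three stands (board 135/135, pole 120/120, batten 135/137), so all are seated. The arm is clear.

```bash
python3 -c "
from plant import order
print(order.sign_off())"
```

```text
the job is handed in; nothing more can be done
None
```

All three rollers are now in their right stands, and I handed the job in at about 28 s of the 128 s allowed. I parked the plain roller in the wooden rest, moved the waisted roller to the pole stand and the flanged roller to the batten stand, then moved the plain roller from the rest to the board stand.

- **Seating:** in the last scene pictures, the visible axle end in each stand sits at the same picture height as the roller that was seated there at the start, within about 2 px in enlarged crops. The far axle ends are partly hidden in that view.
- **Forces:** readings at the end of each move stayed below about 6 N. I didn't see peaks within moves.
- **Clearances:** the gripper was open and well clear of everything at sign-off, and the rest is empty. I gave the drill, tape and tin no close final check, but no move was aimed near them.
- **Disagreements:** the top and wrist cameras differed by 2 to 5 mm in x. I aimed between the two, and the final wrist look showed the plain roller about 2 mm off, which I corrected before lowering it. In the last top view the arm hid part of the board stand, so that roller's check rests on the scene view alone.

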